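# Shim the baby monitor's stand and hold the stack tight

### The arm

A 6-joint arm with a two-finger parallel gripper is mounted at the origin on the work surface. World frame = base frame: x ahead of the robot, y to its left, z up, the work surface at z = 0. Lengths are in mm, angles in rad, forces in N, time in s.
With the tool pointing down it reaches from about 275 to 1000 mm from the base axis. Payload 8.4 kg.
Tool frame: the origin (TCP) lies on the mounting face of the last link; the fingertips stand 173 mm ahead of it and the grasp point (between the pads) lies 155 mm ahead of it; z points along the fingers, y is the direction in which the jaws open and shut (so a half turn about z gives the same grasp; the last joint's range is limited). The gripper opens to 85 mm and grips with 20 to 120 N. Pads are 22 mm wide; open, the fingers measure 114 mm over their backs; the gripper's body (76 mm by 85 mm) begins 54 mm behind the grasp point. The pads swing forward as they close: fully open they stand 13 mm farther back than shut.
Start: joints at [-1.232, 0.353, 1.633, -0, 1.155, -0.002], TCP at [208.9, -589.059, 404.681] pointing down, gripper open.
Joint ranges: [-2.63, 2.63], [-0.92, 2.1], [0.06, 2.66], [-1.3, 4.44], [0, 2.69], [-3.02, 3.02]. Speed limits (rad/s): [2.22, 2.22, 2.79, 3.14, 3.14, 3.14].

### API

Orientations are given as [roll, pitch, yaw] about the fixed x, y, z axes, in that order (R = Rz(yaw) Ry(pitch) Rx(roll)).
In Python, from rig import r, grab_frame, spotter gives the robot as it stands.
- The arm moves only by the tool apply_moves, never from a script. Its argument "motion" is text: rows parted by semicolons, each of 5 numbers parted by spaces: the opening, from -1 (shut) to 1 (fully open), then the shift along the tool's x, y, z as a fraction of full scale, then the turn about the tool's z as a fraction of full scale. In form: hand x y z twist; .... A call has 1 to 20 rows; each row is the pose to reach, as a shift and turn from the pose commanded when the call began, along the tool's axes at that moment, turning the shorter way round; what a row does not reach only later rows make up. Full scale, the value 1, is 1 m for a shift and pi rad for a turn. A row lasts 1/12 s, in which the tool goes at most 41.7 mm and 7.16 degrees, less where a joint would pass 70% of its speed; a pose out of reach is approached as far as the arm can. A call with a number of a shift or a turn outside -1 to 1 is refused whole. A call with a gripper value outside its range is refused whole. The fingers move at their own pace and stop on an object; "squeeze" is the grip in N (left out, the last holds). Time passes only in rows, so rows that repeat a pose let the fingers close. It gives the time, the measured TCP pose, the force and the opening at its end, in the units of the state.
- r.sense(): the state, without advancing time (a new reading comes with each control period).
- grab_frame(name): name is "scene" or "side" or "wrist"; returns a dict with "img" (384x512x3 uint8, red, green, blue), "fx", "fy", "cx", "cy" (pixels), "dist_coeffs" ([k1, k2, p1, p2, k3] as OpenCV has them; the pictures are not rectified), "R" (3x3) and "t" (3): a world point X has camera coordinates R X + t. Camera axes: x right, y down, z forward; pixel columns grow to the right and rows downward; lengths in mm; the calibration is good to about 2 mm. A picture is of the moment at which its call begins. There is no depth.
- r.sign_off(): hands the job in, once; it reports no verdict.
Trained networks look in the newest picture that a camera, given by its name, has taken for a name from the list of things; names that differ only in an ending like _2 or _b are one class to them, and where a whole thing is asked for, a point or a joint stands for the part that bears it (a point fixed in the world has none). Each returns a list of dicts, best first, with "conf" (0 to 1); they miss things now and then, are a little off and sometimes report something else, mostly with a low value. They report only what shows in the picture. A call takes as long as a camera call. They do not tell look-alikes from the thing itself.
- spotter.boxes_of(query, camera): "point" ([x, y, z] in mm, in world coordinates, good to about 4 mm: the middle of the surface that is visible of it).
- spotter.place_of(query, camera): "point" ([x, y, z] in mm, in world coordinates, good to about 4 mm: a listed point, or the origin of a listed thing).
The state is a dict: "clock": time; "qpos": joint angles; "qvel": joint speeds; "joint_efforts": joint torques, N m; "eef_pos": TCP position; "tcp_rot": TCP orientation; "contact_force": force on the tool from outside, world axes, zero at the start; "wrist_torque": the same for the moment, N m; "opening": opening from 0.0 (shut) to 1.0 (fully open).
Only numpy, scipy, OpenCV 4.12 (cv2) and the standard library are available. Lean on these libraries where they do the work, as an engineer would, in place of code of your own. Each camera call takes 0.05 s, during which the arm holds its last target.

### The job

The baby monitor camera sits loose in its wooden stand, with a gap between the stand's end post and the upright plate of the camera's sliding foot. First put the spacer with the red tag in the white dish as a reject; then stand green-tagged spacers upright and square, side by side on the stand's floor in the gap, adding them until pushing the foot towards the post clamps the stack solidly (keep any spare well away from the stand). Finish while holding: keep pressing the foot firmly with the fingers so that the stack stays clamped between foot and post, and do not let go; leave the bottle, the formula dispenser and the teether where they are.

Things in the scene. Friction and masses are not known exactly. Their poses are not given: they have to be found in the camera images.
- stand_floor (a point): The camera stand: a fixed oak plate 70 by 245 mm on the cork mat (mat 4 mm thick). This point lies on its floor, 14 mm above the dresser top, on its centre line; y runs along the stand from the end post towards the camera, x across, z up. Lips 4 mm high along both long edges, 58 mm apart inside.
- post_face (a point): The end post: an oak upright fixed to the stand, 28 mm wide (x), 8 mm thick, 46 mm tall from the stand's floor. This point is the centre of its inner face, 23 mm above the floor; axes as the stand's: the gap lies to +y, the post fills y from -8 to 0 mm. Where along the stand it is fixed differs each time.
- foot_face (a point): Upright plate of the camera's white sliding foot: 28 mm wide, 8 mm thick, 46 mm tall from the stand's floor. This point is the centre of its face towards the gap, 23 mm above the floor; axes as the stand's; the plate fills y 0 to 8 mm. Behind it a sled 4 mm high carries the round camera, which begins 57 mm behind this face and is 62 mm high. Post to foot is 40 to 58 mm at the start.
- foot (a joint): How far the foot has slid towards the post, in m: 0 fully back (start), at most 0.024, its own stop. A light spring pushes it back (2 N at 0, 3.9 N at 0.024), so the stack is loose unless the foot is pressed. With too few spacers in the gap the foot reaches its stop without clamping them; two or three are needed.
- green_a_mid (a point): Beige rigid silicone spacer, upright on the mat, top face green and a dot of that colour on both broad faces. Core 28 mm (its x) by 14 mm (its y, the thickness) by 50 mm tall, plus a 6 mm thick tongue down the middle of each narrow edge: 36 mm over the tongues (along x), where it is gripped. About 30 g. This point is its centre, 25 mm above its underside; z up.
- green_b_mid (a point): Beige rigid silicone spacer, upright on the mat, top face green and a dot of that colour on both broad faces. Core 28 mm (its x) by 14 mm (its y, the thickness) by 50 mm tall, plus a 6 mm thick tongue down the middle of each narrow edge: 36 mm over the tongues (along x), where it is gripped. About 30 g. This point is its centre, 25 mm above its underside; z up.
- green_c_mid (a point): Beige rigid silicone spacer, upright on the mat, top face green and a dot of that colour on both broad faces. Core 28 mm (its x) by 14 mm (its y, the thickness) by 50 mm tall, plus a 6 mm thick tongue down the middle of each narrow edge: 36 mm over the tongues (along x), where it is gripped. About 30 g. This point is its centre, 25 mm above its underside; z up.
- red_mid (a point): Beige rigid silicone spacer, upright on the mat, top face red and a dot of that colour on both broad faces. Core 28 mm (its x) by 14 mm (its y, the thickness) by 50 mm tall, plus a 6 mm thick tongue down the middle of each narrow edge: 36 mm over the tongues (along x), where it is gripped. About 30 g. This point is its centre, 25 mm above its underside; z up.
- dish_in (a point): The reject dish: a fixed shallow square white dish, 104 mm outside, 96 mm inside, 16 mm high, floor 4 mm thick. This point is the centre of its inner floor, z up.
- bottle: Bystander: glass bottle with a blue twist cap, 58 mm across, 150 mm tall; origin at the centre of its underside. Leave it alone.
- dispenser: Bystander: formula dispenser of three stacked round tiers, 88 mm across, 150 mm tall; origin at the centre of its underside. Leave it alone.
- teether: Bystander: beige teething ring lying flat, 68 mm across, 12 mm high; origin at the centre of its underside. Leave it alone.
Things that resemble listed ones, but are neither listed nor needed, are in the scene too. What is shaped like the part that bears red_mid but purple is not meant.

How it is judged (in metres and radians):
On the way, in this order (a step that is already met when the one before it is completed fails the run):
1. the red-tagged spacer lies or stands released in the dish (x of red_mid in the frame of dish_in between -0.046 and 0.046 m and y of red_mid in the frame of dish_in between -0.046 and 0.046 m and z of red_mid in the frame of dish_in below 0.032 m and contact force between the fingers and red below 0.1 N), for 0.2 s.
2. a green-tagged spacer stands upright and square on the stand's floor in the gap (((x of green_a_mid in the frame of stand_floor between -0.012 and 0.012 m and z of green_a_mid in the frame of stand_floor between 0.019 and 0.031 m and y of green_a_mid in the frame of post_face between 0.004 and 0.057 m and angle between green_a_mid's own z axis and vertical below 0.12 rad and angle between the y axis of green_a_mid and the y axis of stand_floor, either way round below 0.15 rad) or (x of green_b_mid in the frame of stand_floor between -0.012 and 0.012 m and z of green_b_mid in the frame of stand_floor between 0.019 and 0.031 m and y of green_b_mid in the frame of post_face between 0.004 and 0.057 m and angle between green_b_mid's own z axis and vertical below 0.12 rad and angle between the y axis of green_b_mid and the y axis of stand_floor, either way round below 0.15 rad) or (x of green_c_mid in the frame of stand_floor between -0.012 and 0.012 m and z of green_c_mid in the frame of stand_floor between 0.019 and 0.031 m and y of green_c_mid in the frame of post_face between 0.004 and 0.057 m and angle between green_c_mid's own z axis and vertical below 0.12 rad and angle between the y axis of green_c_mid and the y axis of stand_floor, either way round below 0.15 rad))), for 0.2 s.
At the end, for the whole second after the job is handed in: Red spacer released in the dish; green spacers upright and square (0.12, 0.15 rad) on the stand floor within 12 mm of its centre line, clamped with over 3 N by foot and post; any spare over 70 mm from the post; fingers press the still foot with over 3 N (all of step 1 and (((x of green_a_mid in the frame of stand_floor between -0.012 and 0.012 m and z of green_a_mid in the frame of stand_floor between 0.019 and 0.031 m and y of green_a_mid in the frame of post_face between 0.004 and 0.057 m and angle between green_a_mid's own z axis and vertical below 0.12 rad and angle between the y axis of green_a_mid and the y axis of stand_floor, either way round below 0.15 rad) and contact force between foot and green_a above 3 N) or ((x of green_b_mid in the frame of stand_floor between -0.012 and 0.012 m and z of green_b_mid in the frame of stand_floor between 0.019 and 0.031 m and y of green_b_mid in the frame of post_face between 0.004 and 0.057 m and angle between green_b_mid's own z axis and vertical below 0.12 rad and angle between the y axis of green_b_mid and the y axis of stand_floor, either way round below 0.15 rad) and contact force between foot and green_b above 3 N) or ((x of green_c_mid in the frame of stand_floor between -0.012 and 0.012 m and z of green_c_mid in the frame of stand_floor between 0.019 and 0.031 m and y of green_c_mid in the frame of post_face between 0.004 and 0.057 m and angle between green_c_mid's own z axis and vertical below 0.12 rad and angle between the y axis of green_c_mid and the y axis of stand_floor, either way round below 0.15 rad) and contact force between foot and green_c above 3 N)) and (((x of green_a_mid in the frame of stand_floor between -0.012 and 0.012 m and z of green_a_mid in the frame of stand_floor between 0.019 and 0.031 m and y of green_a_mid in the frame of post_face between 0.004 and 0.057 m and angle between green_a_mid's own z axis and vertical below 0.12 rad and angle between the y axis of green_a_mid and the y axis of stand_floor, either way round below 0.15 rad) and contact force between post and green_a above 3 N) or ((x of green_b_mid in the frame of stand_floor between -0.012 and 0.012 m and z of green_b_mid in the frame of stand_floor between 0.019 and 0.031 m and y of green_b_mid in the frame of post_face between 0.004 and 0.057 m and angle between green_b_mid's own z axis and vertical below 0.12 rad and angle between the y axis of green_b_mid and the y axis of stand_floor, either way round below 0.15 rad) and contact force between post and green_b above 3 N) or ((x of green_c_mid in the frame of stand_floor between -0.012 and 0.012 m and z of green_c_mid in the frame of stand_floor between 0.019 and 0.031 m and y of green_c_mid in the frame of post_face between 0.004 and 0.057 m and angle between green_c_mid's own z axis and vertical below 0.12 rad and angle between the y axis of green_c_mid and the y axis of stand_floor, either way round below 0.15 rad) and contact force between post and green_c above 3 N)) and ((x of green_a_mid in the frame of stand_floor between -0.012 and 0.012 m and z of green_a_mid in the frame of stand_floor between 0.019 and 0.031 m and y of green_a_mid in the frame of post_face between 0.004 and 0.057 m and angle between green_a_mid's own z axis and vertical below 0.12 rad and angle between the y axis of green_a_mid and the y axis of stand_floor, either way round below 0.15 rad) or horizontal distance between green_a_mid and post_face above 0.07 m) and ((x of green_b_mid in the frame of stand_floor between -0.012 and 0.012 m and z of green_b_mid in the frame of stand_floor between 0.019 and 0.031 m and y of green_b_mid in the frame of post_face between 0.004 and 0.057 m and angle between green_b_mid's own z axis and vertical below 0.12 rad and angle between the y axis of green_b_mid and the y axis of stand_floor, either way round below 0.15 rad) or horizontal distance between green_b_mid and post_face above 0.07 m) and ((x of green_c_mid in the frame of stand_floor between -0.012 and 0.012 m and z of green_c_mid in the frame of stand_floor between 0.019 and 0.031 m and y of green_c_mid in the frame of post_face between 0.004 and 0.057 m and angle between green_c_mid's own z axis and vertical below 0.12 rad and angle between the y axis of green_c_mid and the y axis of stand_floor, either way round below 0.15 rad) or horizontal distance between green_c_mid and post_face above 0.07 m) and contact force between the fingers and foot above 3 N and velocity of joint foot between -0.005 and 0.005 m/s); the arm keeps its last pose, push and grip.
It fails at once if the bottle is disturbed (moved 15 mm or tipped) (distance of bottle from where it was at the start of the episode above 0.015 m or angle between bottle's own z axis and vertical above 0.3 rad).
It fails at once if the dispenser is disturbed (moved 15 mm or tipped) (distance of dispenser from where it was at the start of the episode above 0.015 m or angle between dispenser's own z axis and vertical above 0.3 rad).
It fails at once if the teether is disturbed (moved 15 mm or tipped) (distance of teether from where it was at the start of the episode above 0.015 m or angle between teether's own z axis and vertical above 0.3 rad).
It also fails if it takes over 72 s, if anything falls off the work surface, if the arm or the gripper's body presses on something with over 40 N, if the wrist force passes 120 N, or if a joint passes its speed limit or range.

## Working session

There is one attempt and no reset: what is moved stays moved. The work goes in short steps, Python scripts to look and compute and a tool call to move; the robot and the scene stay as the last step left them, time stands still between calls to the robot, and variables do not carry over. Pictures are saved under pics/ and viewed, and the job is handed in when it is done.

Besides the shell and the picture viewer there is one more tool, called as a command line: name --argument value ..., lists and objects as JSON in quotes. apply_moves: Moves the arm, as the interface text tells. Its arguments: {"type":"object","properties":{"motion":{"type":"string"},"squeeze":{"type":"number"}},"required":["motion"]}

```bash
ls; mkdir -p pics; python3 - <<'E'
from rig import r, grab_frame, spotter
import cv2, numpy as np
print(r.sense())
for n in ["scene","side","wrist"]:
    f=grab_frame(n); cv2.imwrite(f"pics/{n}0.png",f["img"][:,:,::-1]); 
    print(n,f["fx"],f["fy"],f["cx"],f["cy"],f["dist_coeffs"],np.round(f["R"],4).tolist(),np.round(f["t"],1))
    for q in ["stand_floor","post_face","foot_face","green_a_mid","red_mid","dish_in","bottle","dispenser","teether"]:
        print(n,q,[(np.round(d["point"]).tolist(),round(d["conf"],2)) for d in spotter.place_of(q,n)])
E
```

```text
pics
{'clock': 0.0, 'qpos': array([-1.23241769e+00,  3.53640640e-01,  1.63410651e+00,  1.02785180e-05,
        1.15519558e+00, -2.35349675e-03]), 'qvel': array([ 1.52236644e-03, -5.09771115e-04,  1.08427129e-04, -3.04423996e-05,
       -2.07514955e-03,  3.12379925e-04]), 'joint_efforts': array([ 2.75539547e-03, -6.05247831e+01, -3.42065942e+01,  1.25041461e-04,
        9.20624589e-03,  2.32526361e-05]), 'eef_pos': array([ 208.81543184, -588.84772651,  403.97802928]), 'tcp_rot': array([-3.14024260e+00, -1.25753067e-05,  3.40727973e-01]), 'contact_force': array([ 0.41714846, -1.09317137,  0.0428633 ]), 'wrist_torque': array([-0.06005423, -0.01078459, -0.00102046]), 'opening': 0.9981947491955212}
scene 353.5260830943687 353.5260830943687 254.53676985347013 191.04959454754533 [-0.03281452  0.          0.          0.          0.        ] [[0.1495, 0.9886, -0.0161], [0.5554, -0.0975, -0.8258], [-0.818, 0.1145, -0.5637]] [ -84.2 -255.  1577.3]
scene stand_floor [([508.0, 175.0, 14.0], 0.78)]
scene post_face [([631.0, -96.0, 30.0], 0.63), ([501.0, 138.0, 38.0], 0.53)]
scene foot_face [([508.
[... 848 characters left out ...]
09.0, 23.0], 0.62), ([619.0, -186.0, 30.0], 0.57), ([510.0, 179.0, 14.0], 0.41)]
side dish_in [([526.0, -370.0, 6.0], 0.7)]
side bottle [([752.0, 89.0, 3.0], 0.58)]
side dispenser [([707.0, 374.0, 2.0], 0.68)]
side teether [([740.0, -118.0, 10.0], 0.76)]
wrist 281.57970892809027 281.57970892809027 252.94074438746338 188.40580449158256 [-0.00706138  0.          0.          0.          0.        ] [[0.3344, -0.9424, 0.0014], [-0.9054, -0.3208, 0.2781], [-0.2616, -0.0942, -0.9606]] [-624.9  -36.4  377.9]
wrist stand_floor []
wrist post_face []
wrist foot_face []
wrist green_a_mid []
wrist red_mid [([285.0, -311.0, 27.0], 0.9)]
wrist dish_in []
wrist bottle []
wrist dispenser []
wrist teether []
```

View pics/scene0.png

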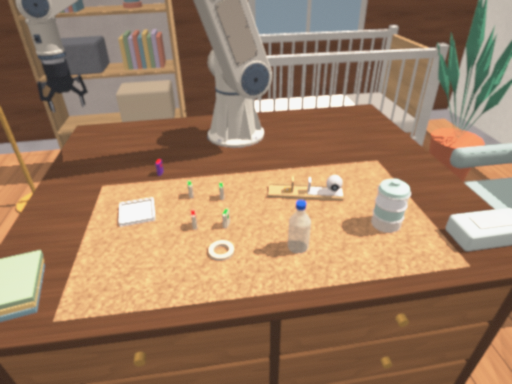

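View pics/side0.png

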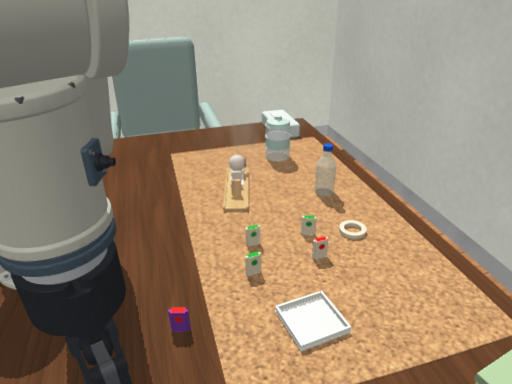

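View pics/wrist0.png

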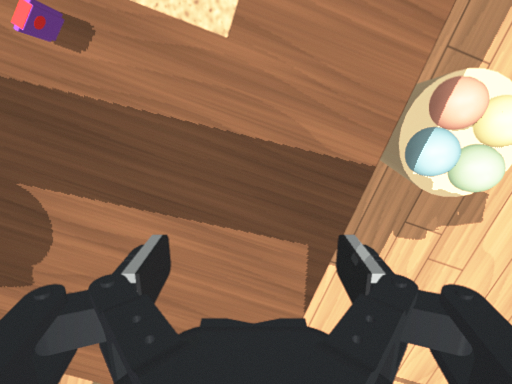

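```bash
cat > h.py <<'E'
from rig import r, grab_frame, spotter
import cv2, numpy as np
def snap(n,name):
    f=grab_frame(n); cv2.imwrite(f"pics/{name}.png",f["img"][:,:,::-1]); return f
def ray(f,uv,z):
    """pixels -> world points on plane z"""
    K=np.array([[f["fx"],0,f["cx"]],[0,f["fy"],f["cy"]],[0,0,1.]])
    p=cv2.undistortPoints(np.array(uv,float).reshape(-1,1,2),K,np.array(f["dist_coeffs"],float)).reshape(-1,2)
    R=np.array(f["R"]);t=np.array(f["t"]);C=-R.T@t
    d=np.c_[p,np.ones(len(p))]@R
    return C+d*((z-C[2])/d[:,2])[:,None]
def proj(f,X):
    K=np.array([[f["fx"],0,f["cx"]],[0,f["fy"],f["cy"]],[0,0,1.]])
    return cv2.projectPoints(np.array(X,float).reshape(-1,1,3),cv2.Rodrigues(np.array(f["R"]))[0],np.array(f["t"],float),K,np.array(f["dist_coeffs"],float))[0].reshape(-1,2)
def move(target,yaw=None):
    """shift from present measured TCP to target TCP (mm, world), yaw of tool"""
    s=r.sense();p=s["eef_pos"];y=s["tcp_rot"][2]
    d=np.array(target)-p
    c,sn=np.cos(y),np.sin(y)
    out=[(c*d[0]+sn*d[1])/1000,(sn*d[0]-c*d[1])/1000,-d[2]/1000]
    tw=0 if yaw is None else -((yaw-y+np.pi/2)%np.pi-np.pi/2)/np.pi
    print("p",p.round(1),"rpy",s["tcp_rot"].round(4),"move",np.round(out,4),"twist",round(tw,4),"rows",np.linalg.norm(d)/41.7,abs(tw)*180/7.16)
E
python3 - <<'E'
from h import *
f=snap("scene","s1")
im=f["img"][150:270,110:350,::-1]; cv2.imwrite("pics/c1.png",cv2.resize(im,None,fx=3.3,fy=3.3,interpolation=cv2.INTER_CUBIC))
f=snap("side","s2")
im=f["img"][140:350,150:370,::-1]; cv2.imwrite("pics/c2.png",cv2.resize(im,None,fx=2.8,fy=2.8,interpolation=cv2.INTER_CUBIC))
w=grab_frame("wrist"); R=np.array(w["R"]); C=-R.T@np.array(w["t"]); print("wrist C",C, "fwd",R[2])
for q in ["green_a_mid","red_mid"]:
  for n in ["scene","side"]: print(n,q,[(np.round(d["point"]).tolist(),round(d["conf"],2)) for d in spotter.boxes_of(q,n)])
move([540,-140,404],0)
E
```

```text
wrist C [ 274.81217489 -565.03011739  373.99551191] fwd [-0.26162149 -0.09419943 -0.96056268]
scene green_a_mid [([494.0, -96.0, 41.0], 0.54)]
side green_a_mid [([481.0, -105.0, 39.0], 0.58)]
scene red_mid [([472.0, -199.0, 36.0], 0.65), ([632.0, -188.0, 38.0], 0.59), ([295.0, -313.0, 26.0], 0.38), ([750.0, -119.0, 17.0], 0.18)]
side red_mid [([282.0, -312.0, 28.0], 0.76), ([613.0, -192.0, 36.0], 0.58), ([523.0, 250.0, 55.0], 0.39)]
p [ 208.9 -589.1  404.7] rpy [-3.1416  0.      0.3408] move [ 0.4622 -0.3126  0.0007] twist 0.1085 rows 13.379802655543134 2.7273008143522284
```

View pics/c1.png

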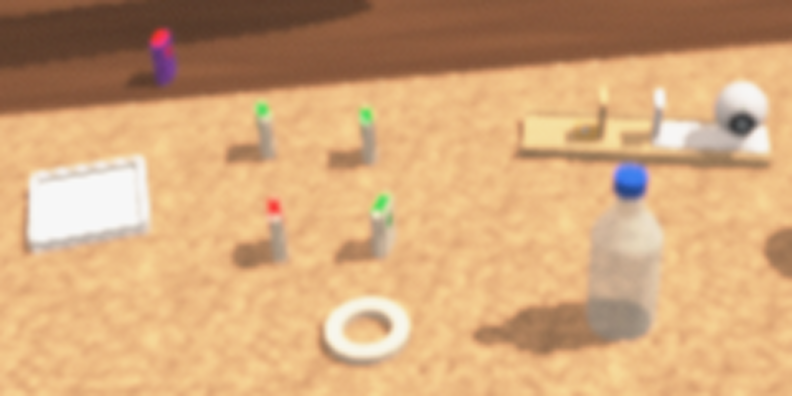

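View pics/c2.png

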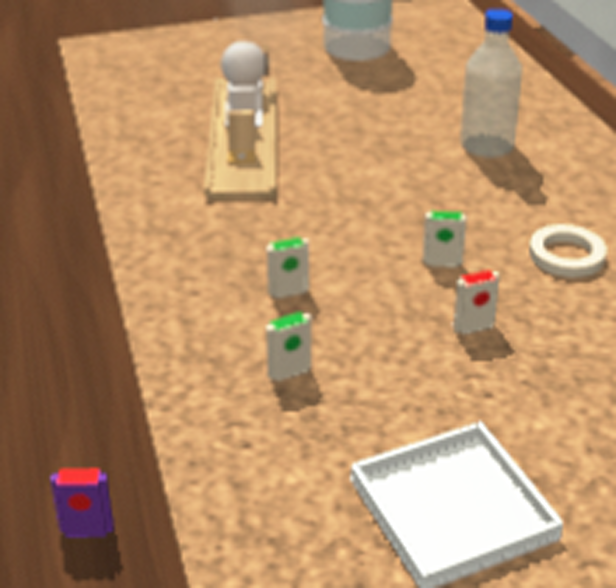

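Beige body with a red top at scene px (194,219) is red_mid. The purple body with a red top at scene (159,167) is the look-alike, so I'll avoid it. The three greens are at (190,190), (221,192) and (225,218). Next I move the wrist camera over them.

apply_moves --motion "0.5 0.377 -0.343 0 0.1085;0.5 0.377 -0.343 0 0.1085;0.5 0.377 -0.343 0 0.1085;0.5 0.377 -0.343 0 0.1085;0.5 0.377 -0.343 0 0.1085;0.5 0.377 -0.343 0 0.1085;0.5 0.377 -0.343 0 0.1085;0.5 0.377 -0.343 0 0.1085;0.5 0.377 -0.343 0 0.1085;0.5 0.377 -0.343 0 0.1085;0.5 0.377 -0.343 0 0.1085;0.5 0.377 -0.343 0 0.1085;0.5 0.377 -0.343 0 0.1085;0.5 0.377 -0.343 0 0.1085;0.5 0.377 -0.343 0 0.1085;0.5 0.377 -0.343 0 0.1085"

```text
clock: 3.18
eef_pos: [449.1, -140.6, 404.6]
tcp_rot: [3.141, 0.0, -0.0]
contact_force: [-0.9, -0.2, -1.0]
opening: 0.753
```

```bash
python3 - <<'E'
from h import *
f=snap("wrist","w1"); cv2.imwrite("pics/w1x.png",cv2.resize(f["img"][:,:,::-1],None,fx=1.5,fy=1.5))
print(r.sense()["clock"],r.sense()["eef_pos"],r.sense()["tcp_rot"],r.sense()["opening"])
for q in ["green_a_mid","red_mid"]: print(q,[(np.round(d["point"]).tolist(),round(d["conf"],2)) for d in spotter.place_of(q,"wrist")])
hsv=cv2.cvtColor(f["img"],cv2.COLOR_RGB2HSV)
for nm,lo,hi in [("g",(45,120,80),(80,255,255)),("r",(0,170,120),(6,255,255)),("r2",(174,170,120),(180,255,255))]:
    m=cv2.inRange(hsv,lo,hi); n,l,st,ce=cv2.connectedComponentsWithStats(m)
    for i in range(1,n):
        if st[i,4]>15:
            c=cv2.findContours((l==i).astype(np.uint8),0,1)[0][0].reshape(-1,2)
            P=ray(f,c,54); rc=cv2.minAreaRect(P[:,:2].astype(np.float32))
            print(nm,st[i],ce[i].round(1),"z54",ray(f,[ce[i]],54)[0].round(1),"rect",np.round(rc[0],1),np.round(rc[1],1),round(rc[2],1))
E
```

```text
3.2333 [ 449.0230589  -140.85362911  404.62204913] [ 3.14128901e+00  4.27010940e-04 -1.28517942e-03] 0.7520776651251314
green_a_mid [([481.0, -98.0, 29.0], 0.79), ([524.0, -370.0, 13.0], 0.34)]
red_mid [([617.0, -187.0, 26.0], 0.62), ([285.0, -312.0, 25.0], 0.55)]
g [198   0  13   9  81] [204.2   3. ] z54 [618.8 -92.2  54. ] rect [619.5 -91.9] [11.   7.7] 70.2
g [210 129  11  23 212] [214.8 140.2] z54 [483.2 -97.8  54. ] rect [483.1 -97.7] [24.7 10.6] 2.0
g [298 153  11  23 196] [303.2 163.9] z54 [ 455.9 -198.7   54. ] rect [ 455.7 -198.8] [24.9 10.6] 9.6
r [295   0  12  19 197] [300.4   8.8] z54 [ 613.7 -188.2   54. ] rect [ 613.5 -188.3] [17.  10.2] 6.6
```

View pics/w1x.png

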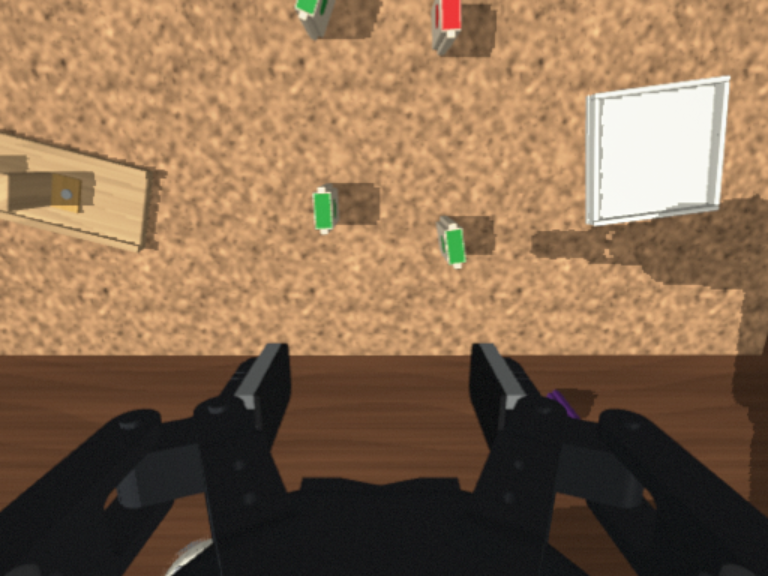

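```bash
python3 - <<'E'
from h import *
print(r.sense()["qpos"])
move([617,-187,330],np.deg2rad(96.6))
f=grab_frame("wrist")
# dish inner: corners px in w1x /1.5 : outer top rim z=4+16=20
c=np.array([[730,77],[720,209],[588,226],[587,97]])/1.5
P=ray(f,c,20);print(P.round(1),P.mean(0))
E
```

```text
[-3.07229210e-01  1.10029013e-01  1.95185421e+00 -2.17654525e-04
  1.07978391e+00  1.26568925e+00]
p [ 449.1 -140.9  404.7] rpy [ 3.1414e+00  1.0000e-04 -2.0000e-03] move [0.168  0.0457 0.0747] twist 0.4627 rows 4.543603412236256 11.631884200940478
[[ 580.9 -411.3   20. ]
 [ 480.  -425.7   20. ]
 [ 465.9 -316.7   20. ]
 [ 566.3 -302.5   20. ]] [ 523.26539225 -364.07188641   20.        ]
```

apply_moves --motion "0.5 0.168 0.119 0.075 -0.536;0.5 0.168 0.119 0.075 -0.536;0.5 0.168 0.119 0.075 -0.536;0.5 0.168 0.119 0.075 -0.536;0.5 0.168 0.119 0.075 -0.536;0.5 0.168 0.119 0.075 -0.536;0.5 0.168 0.119 0.075 -0.536;0.5 0.168 0.119 0.075 -0.536;0.5 0.168 0.119 0.075 -0.536;0.5 0.168 0.119 0.075 -0.536;0.5 0.168 0.119 0.075 -0.536;0.5 0.168 0.119 0.075 -0.536;0.5 0.168 0.119 0.075 -0.536;0.5 0.168 0.119 0.075 -0.536;0.5 0.168 0.119 0.075 -0.536;0.5 0.168 0.119 0.075 -0.536"

```text
clock: 4.72
eef_pos: [617.2, -259.6, 329.5]
tcp_rot: [-3.141, -0.0, 1.68]
contact_force: [-0.3, -0.1, -0.2]
opening: 0.75
```

```bash
sed -i 's|-((yaw-y+np.pi/2)%np.pi-np.pi/2)/np.pi|-(yaw-y)/np.pi|' h.py; cat >> h.py <<'E'
def tags(f,names="gr",z=54):
    hsv=cv2.cvtColor(f["img"],cv2.COLOR_RGB2HSV)
    for nm,lo,hi in [("g",(45,120,80),(80,255,255)),("r",(0,170,120),(6,255,255))]:
        if nm not in names: continue
        m=cv2.inRange(hsv,lo,hi); n,l,st,ce=cv2.connectedComponentsWithStats(m)
        for i in range(1,n):
            if st[i,4]>25:
                c=cv2.findContours((l==i).astype(np.uint8),0,1)[0][0].reshape(-1,2)
                P=ray(f,c,z); rc=cv2.minAreaRect(P[:,:2].astype(np.float32))
                print(nm,st[i],ce[i].round(1),"rect",np.round(rc[0],1),np.round(rc[1],1),round(rc[2],1))
E
python3 - <<'E'
from h import *
f=snap("wrist","w2"); cv2.imwrite("pics/w2x.png",cv2.resize(f["img"][:,:,::-1],None,fx=1.5,fy=1.5))
tags(f)
print(r.sense()["clock"],r.sense()["eef_pos"],r.sense()["tcp_rot"],r.sense()["opening"])
for q in ["green_a_mid","red_mid","teether"]: print(q,[(np.round(d["point"]).tolist(),round(d["conf"],2)) for d in spotter.place_of(q,"wrist")])
E
```

```text
g [ 52  90  33  16 429] [68.4 97.7] rect [ 455.5 -198.6] [25.6 11.2] 9.7
r [249  99  30  15 419] [263.3 106.1] rect [ 617.6 -187.6] [24.3 11.2] 6.3
4.7667 [ 617.28255026 -259.40867557  329.56971462] [-3.14139954e+00 -7.74937813e-05  1.68044109e+00] 0.7524300632775422
green_a_mid []
red_mid [([617.0, -188.0, 27.0], 0.97)]
teether []
```

View pics/w2x.png

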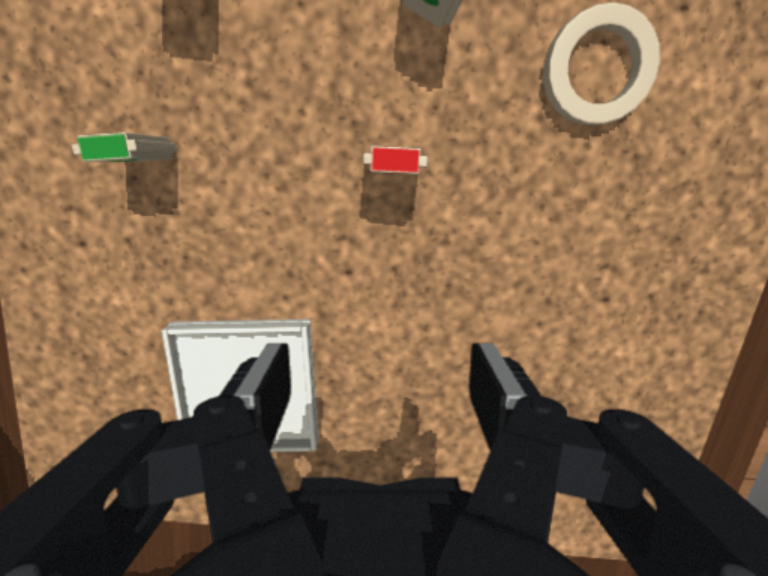

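apply_moves --motion "0.5 0.0713 0.008 0.02 0;0.5 0.0713 0.008 0.02 0;0.5 0.0713 0.008 0.06 0;0.5 0.0713 0.008 0.1 0;0.5 0.0713 0.008 0.1405 0;0.5 0.0713 0.008 0.1405 0;0.5 0.0713 0.008 0.1405 0;-1 0.0713 0.008 0.1405 0;-1 0.0713 0.008 0.1405 0;-1 0.0713 0.008 0.1405 0;-1 0.0713 0.008 0.1405 0;-1 0.0713 0.008 0.1405 0;-1 0.0713 0.008 0.1405 0;-1 0.0713 0.008 0.1405 0;-1 0.0713 0.008 0.1405 0" --squeeze 40

```text
clock: 6.17
eef_pos: [618.7, -187.6, 192.4]
tcp_rot: [3.137, 0.002, 1.683]
contact_force: [-0.1, -1.0, 9.4]
opening: 0.414
```

```bash
python3 - <<'E'
from h import *
print(r.sense()["clock"],r.sense()["opening"],r.sense()["contact_force"],r.sense()["tcp_rot"])
move([525,-368,193.5])
f=snap("wrist","w3")
E
```

```text
6.1667 0.41350431491034617 [-0.10145104 -0.97270262  9.35023591] [3.13700554e+00 2.03204041e-03 1.68349945e+00]
p [ 618.7 -187.6  192.4] rpy [3.1370e+00 2.0000e-03 1.6835e+00] move [-0.1687 -0.1134 -0.0011] twist 0 rows 4.875195942682594 0.0
```

View pics/w3.png

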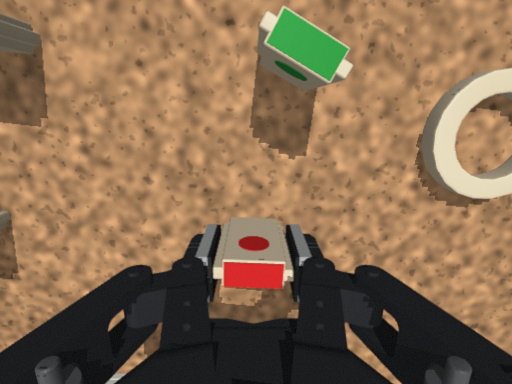

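apply_moves --motion "-1 0 0 -0.03 0;-1 0 0 -0.06 0;-1 -0.03 -0.02 -0.06 0;-1 -0.065 -0.045 -0.06 0;-1 -0.1 -0.07 -0.06 0;-1 -0.135 -0.09 -0.06 0;-1 -0.169 -0.113 -0.06 0;-1 -0.169 -0.113 -0.06 0;-1 -0.169 -0.113 -0.03 0;-1 -0.169 -0.113 -0.012 0;-1 -0.169 -0.113 -0.009 0;-1 -0.169 -0.113 -0.0085 0;-1 -0.169 -0.113 -0.0085 0;0.5 -0.169 -0.113 -0.0085 0;0.5 -0.169 -0.113 -0.0085 0;0.5 -0.169 -0.113 -0.0085 0;0.5 -0.169 -0.113 -0.0085 0;0.5 -0.169 -0.113 -0.03 0;0.5 -0.169 -0.113 -0.07 0;0.5 -0.169 -0.113 -0.11 0"

```text
clock: 7.88
eef_pos: [523.7, -367.2, 299.2]
tcp_rot: [-3.139, -0.002, 1.684]
contact_force: [1.5, 0.9, 0.4]
opening: 0.75
```

```bash
python3 - <<'E'
from h import *
f=snap("side","s4"); cv2.imwrite("pics/s4x.png",cv2.resize(f["img"][190:370,180:400,::-1],None,fx=3,fy=3))
print(r.sense()["clock"],r.sense()["contact_force"])
for n in ["scene","side"]:
  if n=="scene": grab_frame(n)
  print([(np.round(d["point"]).tolist(),round(d["conf"],2)) for d in spotter.place_of("red_mid",n)])
f=snap("wrist","w4");tags(f)
move([483,-210,300],np.deg2rad(92))
E
```

```text
7.9333 [ 4.00723502 -2.40256698  5.47522689]
[([282.0, -314.0, 23.0], 0.49), ([528.0, -368.0, 34.0], 0.38)]
[([282.0, -310.0, 24.0], 0.8), ([524.0, -366.0, 34.0], 0.61)]
r [246 183  16   5  48] [253.5 184.7] rect [ 524.  -357.4] [12.   3.3] 6.5
r [237 192  33  15 433] [252.9 199.1] rect [ 524.9 -369.3] [25.5 11.7] 3.3
p [ 524.1 -367.6  299.4] rpy [3.1413e+00 3.0000e-04 1.6839e+00] move [ 0.1612 -0.023  -0.0006] twist 0.0249 rows 3.9049465380598085 0.6257093158424496
```

View pics/s4x.png

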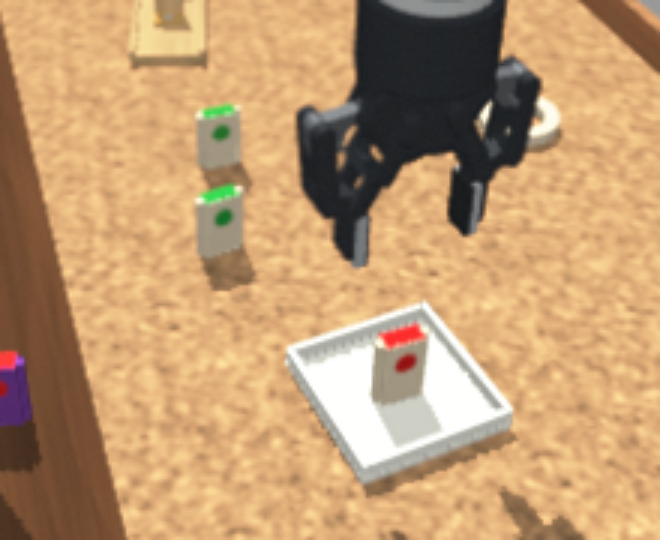

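View pics/w4.png

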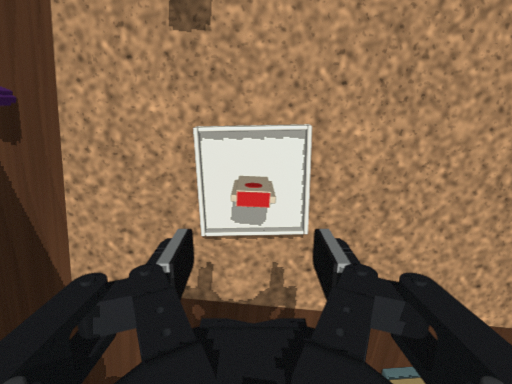

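apply_moves --motion "0.5 0.447 0.032 -0.051 0.108;0.5 0.447 0.032 -0.051 0.108;0.5 0.447 0.032 -0.051 0.108;0.5 0.447 0.032 -0.051 0.108;0.5 0.447 0.032 -0.051 0.108;0.5 0.447 0.032 -0.051 0.108;0.5 0.447 0.032 -0.051 0.108;0.5 0.447 0.032 -0.051 0.108;0.5 0.447 0.032 -0.051 0.108;0.5 0.447 0.032 -0.051 0.108;0.5 0.447 0.032 -0.051 0.108;0.5 0.447 0.032 -0.051 0.108;0.5 0.447 0.032 -0.051 0.108;0.5 0.447 0.032 -0.051 0.108;0.5 0.447 0.032 -0.051 0.108"

```text
clock: 9.38
eef_pos: [505.4, 79.1, 349.3]
tcp_rot: [-3.14, 0.001, 1.344]
contact_force: [0.7, -0.5, -0.5]
opening: 0.749
```

```bash
python3 - <<'E'
from h import *
f=snap("wrist","w5"); cv2.imwrite("pics/w5x.png",cv2.resize(f["img"][:,:,::-1],None,fx=1.56,fy=1.56,interpolation=cv2.INTER_CUBIC))
s=r.sense();print(s["clock"],s["eef_pos"],s["tcp_rot"])
for q in ["stand_floor","post_face","foot_face"]: print(q,[(np.round(d["point"],1).tolist(),round(d["conf"],2)) for d in spotter.place_of(q,"wrist")])
E
```

```text
9.4333 [505.51618662  78.88009267 349.45073946] [-3.14032882e+00  7.22488927e-04  1.34307765e+00]
stand_floor [([506.0, 174.0, 13.3], 0.71)]
post_face [([501.7, 143.3, 33.6], 0.57)]
foot_face [([512.5, 188.2, 39.1], 0.57)]
```

View pics/w5x.png

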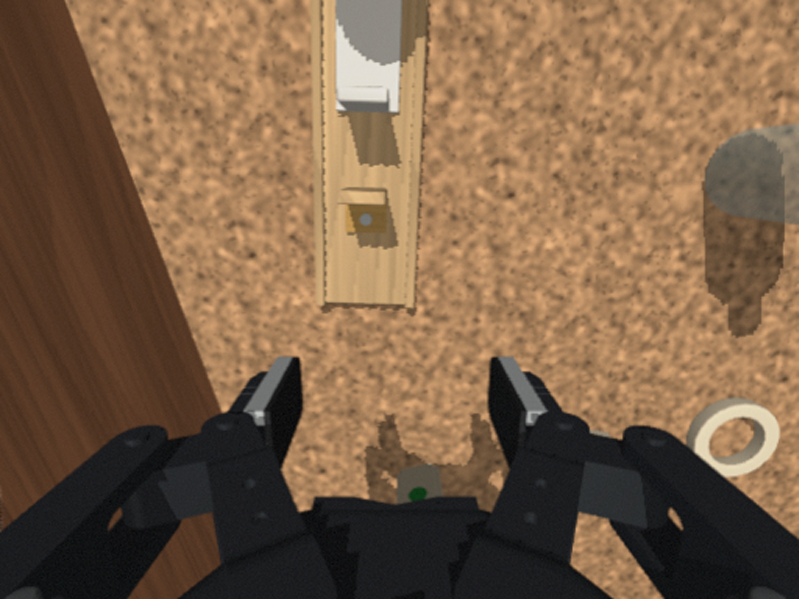

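```bash
python3 - <<'E'
import cv2
im=cv2.imread("pics/w5.png")[0:205,190:290]
im=cv2.resize(im,None,fx=4,fy=2.9*1,interpolation=cv2.INTER_CUBIC) if 0 else cv2.resize(im[30:205],None,fx=3.4*1.3,fy=3.4,interpolation=cv2.INTER_CUBIC)
cv2.imwrite("pics/w5c.png",im); print(im.shape)
E
```

```text
(595, 442, 3)
```

View pics/w5c.png

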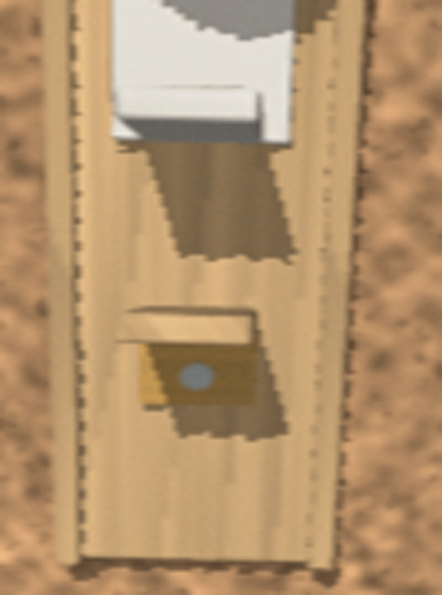

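```bash
python3 - <<'E'
from h import *
f=grab_frame("wrist")
def C(pts,z): 
    a=np.array(pts,float); return ray(f,np.c_[190+a[:,0]/4.42,30+a[:,1]/3.4],z)
e=C([(45,60),(58,560),(365,60),(333,565)],18); print("edges",e.round(1))
yl=e[0]-e[1]; yr=e[2]-e[3]; print([np.degrees(np.arctan2(-v[0],v[1])) for v in (yl,yr)])
l=C([(75,60),(82,556),(345,60),(310,560)],18); print("lips in",l.round(1))
print("width",np.linalg.norm(e[1]-e[3]), np.linalg.norm(l[1]-l[3]))
p=C([(130,312),(252,312),(117,342),(250,342)],60);q=C([(117,119),(258,119),(122,89),(258,89)],60);print("post",p.round(1),"foot",q.round(1))
fb=C([(112,138),(290,140)],14);print("footbase",fb.round(1))
E
```

```text
edges [[483.4 213.6  18. ]
 [445.2  68.3  18. ]
 [552.1 197.6  18. ]
 [512.8  50.8  18. ]]
[np.float64(-14.758623066035922), np.float64(-15.018529472664701)]
lips in [[489.9 212.1  18. ]
 [451.5  68.2  18. ]
 [547.9 198.6  18. ]
 [507.5  53.8  18. ]]
width 69.82006119964721 57.805718649812924
post [[488.8 142.2  60. ]
 [512.9 136.6  60. ]
 [484.2 135.3  60. ]
 [510.7 129.1  60. ]] foot [[498.5 188.3  60. ]
 [524.9 182.2  60. ]
 [501.2 194.8  60. ]
 [526.5 188.9  60. ]]
footbase [[492.  190.7  14. ]
 [531.4 181.   14. ]]
```

apply_moves --motion "0.5 -0.177 0.018 0.03 -0.084;0.5 -0.177 0.018 0.03 -0.084;0.5 -0.177 0.018 0.03 -0.084;0.5 -0.177 0.018 0.04 -0.084;0.5 -0.177 0.018 0.06 -0.084;0.5 -0.177 0.018 0.08 -0.084;0.5 -0.177 0.018 0.08 -0.084;0.5 -0.177 0.018 0.12 -0.084;0.5 -0.177 0.018 0.159 -0.084;0.5 -0.177 0.018 0.159 -0.084;0.5 -0.177 0.018 0.159 -0.084;-1 -0.177 0.018 0.159 -0.084;-1 -0.177 0.018 0.159 -0.084;-1 -0.177 0.018 0.159 -0.084;-1 -0.177 0.018 0.159 -0.084;-1 -0.177 0.018 0.159 -0.084;-1 -0.177 0.018 0.159 -0.084;-1 -0.177 0.018 0.157 -0.084;-1 -0.177 0.018 0.117 -0.084;-1 -0.177 0.018 0.06 -0.084"

```text
clock: 11.3
eef_pos: [482.5, -96.2, 275.3]
tcp_rot: [-3.138, -0.001, 1.609]
contact_force: [1.4, -0.8, -0.1]
opening: 0.413
```

```bash
python3 - <<'E'
from h import *
s=r.sense();print(s["clock"],s["opening"],s["contact_force"],s["tcp_rot"])
move([502.7,148.2,260],1.311)
f=snap("wrist","w6")
tags(f,"g",s["eef_pos"][2]-155+20)
E
```

```text
11.3 0.41262791979984886 [ 1.37753793 -0.75545051 -0.0799599 ] [-3.13784887e+00 -8.94437021e-04  1.60861578e+00]
p [482.5 -96.2 275.3] rpy [-3.1378e+00 -9.0000e-04  1.6086e+00] move [0.2435 0.0294 0.0153] twist 0.0947 rows 5.892165660965089 2.3815821365210184
g [436 203  38  26 499] [454.6 215.2] rect [560.6 -63.5] [ 6.1 14.2] 68.0
g [239 237  29  15 325] [252.9 244.1] rect [480.9 -79.2] [11.5  6.3] 2.3
g [ 224  264   59   24 1382] [253.  275.4] rect [481.5 -94. ] [24.5 11.2] 2.3
```

View pics/w6.png

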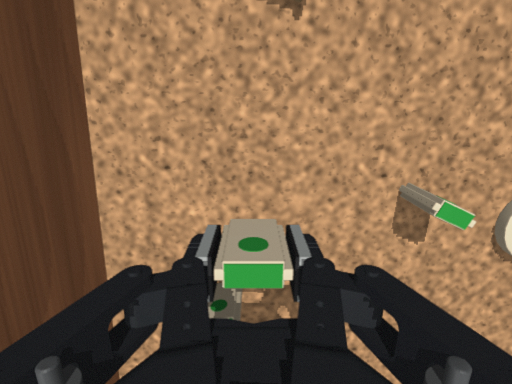

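apply_moves --motion "-1 0.03 0.004 0 0.03;-1 0.07 0.01 0 0.06;-1 0.11 0.015 0 0.0947;-1 0.15 0.02 0 0.0947;-1 0.19 0.025 0 0.0947;-1 0.22 0.0294 0 0.0947;-1 0.2435 0.0294 0 0.0947;-1 0.2435 0.0294 0 0.0947;-1 0.2435 0.0294 0 0.0947;-1 0.2435 0.0294 0 0.0947"

```text
clock: 12.18
eef_pos: [503.6, 147.7, 275.8]
tcp_rot: [3.141, -0.0, 1.312]
contact_force: [0.1, -0.7, -0.7]
opening: 0.411
```

```bash
python3 - <<'E'
from h import *
s=r.sense();print(s["clock"],s["opening"],s["contact_force"],s["tcp_rot"])
move([502.7,148.2,204],1.311)
f=snap("wrist","w7")
cv2.imwrite("pics/w7x.png",cv2.resize(f["img"][:,:,::-1],None,fx=1.5,fy=1.5))
tags(f,"g",s["eef_pos"][2]-137)
E
```

```text
12.1833 0.41110755777869057 [ 0.05997857 -0.70267759 -0.68156495] [ 3.14054522e+00 -3.49346910e-04  1.31155063e+00]
p [503.6 147.7 275.8] rpy [ 3.1405e+00 -3.0000e-04  1.3116e+00] move [ 0.0003 -0.001   0.0718] twist 0.0002 rows 1.72131151115632 0.004406225192060299
g [239 237  29  15 324] [252.8 244. ] rect [507.2 163. ] [ 6.5 11.7] 75.1
g [ 224  264   59   24 1380] [253.1 275.4] rect [503.4 148.4] [11.4 24.9] 75.1
```

View pics/w7x.png

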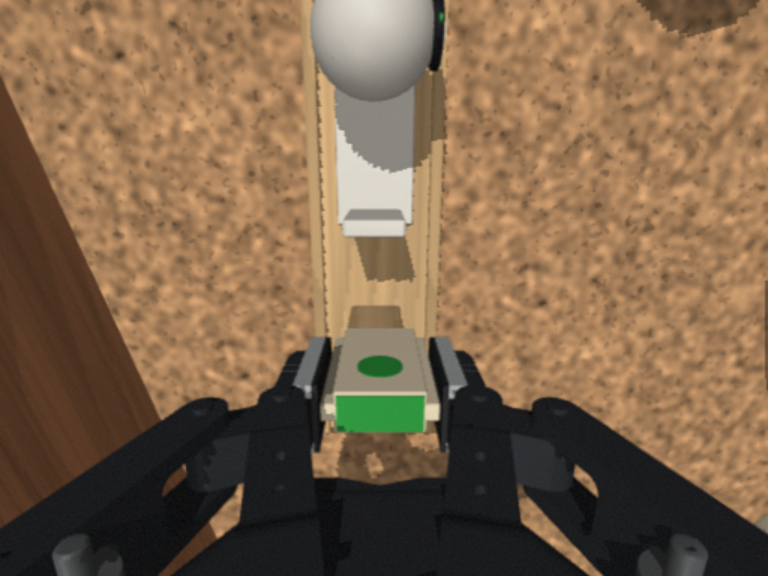

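apply_moves --motion "-1 0.0005 -0.001 0.03 0;-1 0.0005 -0.001 0.055 0;-1 0.0005 -0.001 0.066 0;-1 0.0005 -0.001 0.07 0;-1 0.0005 -0.001 0.072 0;-1 0.0005 -0.001 0.072 0;-1 0.0005 -0.001 0.072 0"

```text
clock: 12.82
eef_pos: [503.1, 148.0, 204.0]
tcp_rot: [3.141, -0.0, 1.31]
contact_force: [-1.2, 0.1, 2.6]
opening: 0.416
```

```bash
python3 - <<'E'
from h import *
s=r.sense();print(s["clock"],s["opening"],s["contact_force"],s["eef_pos"])
f=snap("side","s8")
cv2.imwrite("pics/s8x.png",cv2.resize(f["img"][130:230,190:290,::-1],None,fx=6,fy=6,interpolation=cv2.INTER_CUBIC))
E
```

```text
12.8167 0.41628709370303785 [-1.21398247  0.06610601  2.58474023] [503.12897754 148.03951393 203.97342811]
```

View pics/s8x.png

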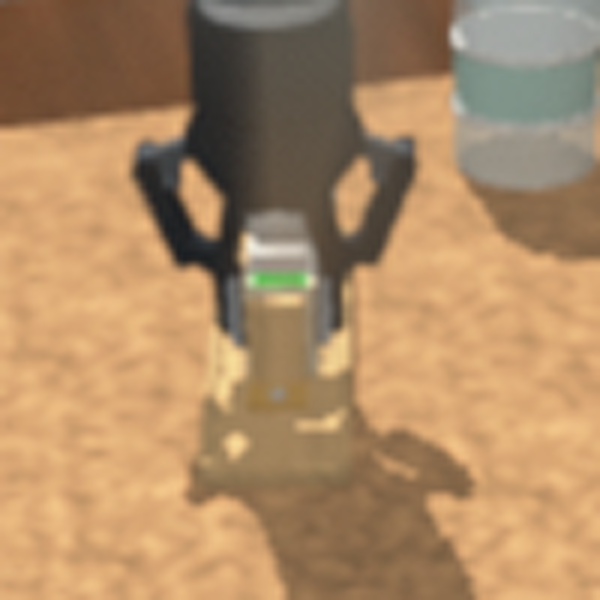

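apply_moves --motion "-1 0 0 0.0005 0;-1 0 0 0.001 0;-1 0 0 0.001 0"

```text
clock: 13.12
eef_pos: [503.2, 148.2, 203.8]
tcp_rot: [3.141, 0.0, 1.311]
contact_force: [-7.2, -4.0, 20.9]
opening: 0.414
```

apply_moves --motion "-1 0 0 -0.0008 0;-1 0 0 -0.0008 0;0.4 0 0 -0.0008 0;0.4 0 0 -0.0008 0;0.4 0 0 -0.0008 0;0.4 0 0 -0.0008 0;0.4 0 0 -0.0008 0;0.4 0 0 -0.02 0;0.4 0 0 -0.06 0;0.4 0 0 -0.1 0;0.4 -0.04 0 -0.12 0;0.4 -0.08 0 -0.14 0;0.4 -0.08 0 -0.14 0;0.4 -0.08 0 -0.14 0"

```text
clock: 14.28
eef_pos: [482.1, 69.9, 343.2]
tcp_rot: [3.139, -0.001, 1.308]
contact_force: [-0.6, -0.3, -0.0]
opening: 0.702
```

```bash
python3 - <<'E'
from h import *
s=r.sense();print(s["clock"],s["opening"],s["contact_force"],s["eef_pos"])
f=snap("wrist","w9")
cv2.imwrite("pics/w9x.png",cv2.resize(f["img"][:,:,::-1],None,fx=1.5,fy=1.5))
tags(f,"g",64)
move([455.6,-198.7,215],np.deg2rad(99.7))
E
```

```text
14.2833 0.7020333758268252 [-0.61620527 -0.33681676 -0.04591006] [482.10804149  69.92372048 343.1708244 ]
g [238  88  30  15 438] [252.5  95.1] rect [502.7 147.6] [11.2 24.5] 75.0
p [482.3  70.9 342.3] rpy [ 3.1404e+00 -8.0000e-04  1.3088e+00] move [-0.2673  0.044   0.1273] twist -0.1373 rows 7.177539963256156 3.451182090978157
```

View pics/w9x.png

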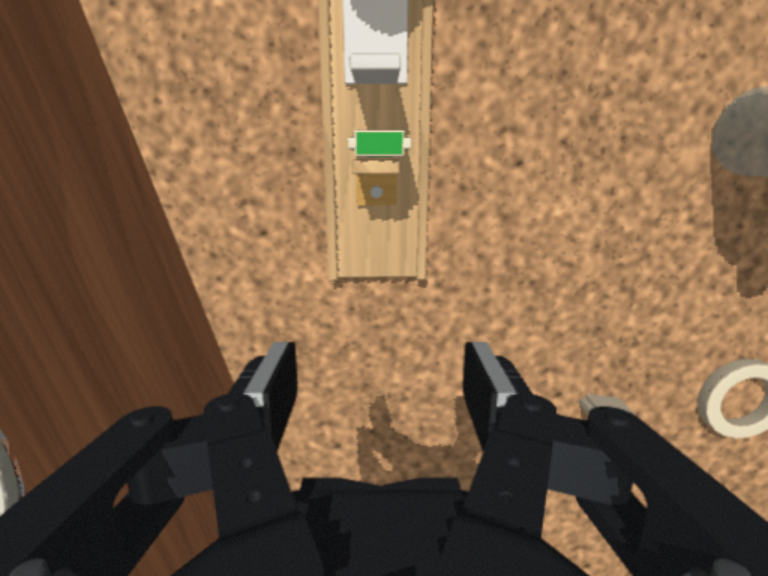

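apply_moves --motion "0.5 -0.267 0.044 0.03 -0.137;0.5 -0.267 0.044 0.03 -0.137;0.5 -0.267 0.044 0.03 -0.137;0.5 -0.267 0.044 0.04 -0.137;0.5 -0.267 0.044 0.05 -0.137;0.5 -0.267 0.044 0.06 -0.137;0.5 -0.267 0.044 0.08 -0.137;0.5 -0.267 0.044 0.08 -0.137;0.5 -0.267 0.044 0.12 -0.137;0.5 -0.267 0.044 0.1525 -0.137;0.5 -0.267 0.044 0.1525 -0.137;0.5 -0.267 0.044 0.1525 -0.137;-1 -0.267 0.044 0.1525 -0.137;-1 -0.267 0.044 0.1525 -0.137;-1 -0.267 0.044 0.1525 -0.137;-1 -0.267 0.044 0.1525 -0.137;-1 -0.267 0.044 0.1525 -0.137;-1 -0.267 0.044 0.1525 -0.137;-1 -0.267 0.044 0.11 -0.137;-1 -0.267 0.044 0.07 -0.137"

```text
clock: 16.0
eef_pos: [455.3, -197.4, 271.7]
tcp_rot: [-3.138, -0.003, 1.741]
contact_force: [1.2, 0.1, 0.5]
opening: 0.417
```

```bash
python3 - <<'E'
from h import *
s=r.sense();print(s["clock"],s["opening"],s["contact_force"],s["eef_pos"])
f=snap("wrist","w10")
tags(f,"g",s["eef_pos"][2]-137)
move([507.2,165.2,275],1.311)
E
```

```text
16.0 0.4172347062027415 [1.21581063 0.06050573 0.4808311 ] [ 455.34880047 -197.39983333  271.73857721]
g [239 239  29  15 339] [252.9 245.6] rect [ 451.8 -182.5] [11.7  6.5] 9.9
g [ 224  267   59   24 1415] [253.  278.5] rect [ 454.5 -197.9] [25.5 11.5] 10.0
p [ 458.2 -198.7  280.1] rpy [3.1352 0.0042 1.7415] move [0.3502 0.1102 0.0051] twist 0.137 rows 8.805525897353158 3.445098865129459
```

View pics/w10.png

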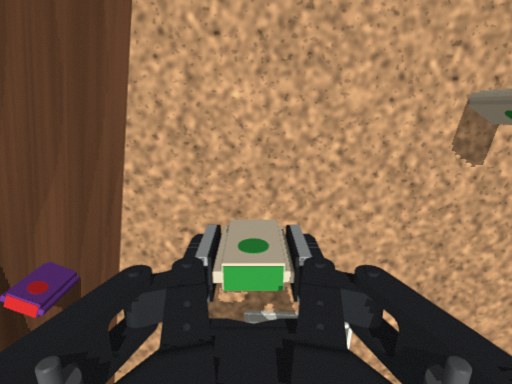

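apply_moves --motion "-1 0.03 0.01 -0.003 0.04;-1 0.07 0.022 -0.003 0.08;-1 0.11 0.035 -0.003 0.12;-1 0.15 0.047 -0.003 0.137;-1 0.19 0.06 -0.003 0.137;-1 0.23 0.072 -0.003 0.137;-1 0.27 0.085 -0.003 0.137;-1 0.31 0.098 -0.003 0.137;-1 0.335 0.108 -0.003 0.137;-1 0.35 0.112 -0.003 0.137;-1 0.35 0.112 -0.003 0.137;-1 0.35 0.112 -0.003 0.137;-1 0.35 0.112 -0.003 0.137"

```text
clock: 17.13
eef_pos: [506.9, 165.4, 275.3]
tcp_rot: [3.141, 0.0, 1.311]
contact_force: [0.2, -0.6, -0.2]
opening: 0.412
```

```bash
python3 - <<'E'
from h import *
s=r.sense();print(s["clock"],s["opening"],s["contact_force"],s["eef_pos"],s["tcp_rot"])
f=snap("wrist","w11")
cv2.imwrite("pics/w11x.png",cv2.resize(f["img"][:,:,::-1],None,fx=1.5,fy=1.5))
tags(f,"g",s["eef_pos"][2]-137)
move([507.2,165.2,204.8],1.311)
E
```

```text
17.1333 0.41196835374366825 [ 0.18836303 -0.57150673 -0.21904006] [506.85642858 165.38759074 275.32363078] [3.14124340e+00 6.99008943e-05 1.31115598e+00]
g [238 239  30  15 340] [252.9 245.6] rect [510.  179.9] [ 6.5 12.1] 75.1
g [ 224  267   59   24 1412] [253.  278.5] rect [506.2 164.7] [11.5 25.5] 75.1
p [506.9 165.  275.2] rpy [3.1415e+00 2.0000e-04 1.3102e+00] move [0.0003 0.0003 0.0704] twist -0.0002 rows 1.6884624015090777 0.006046422082913124
```

View pics/w11x.png

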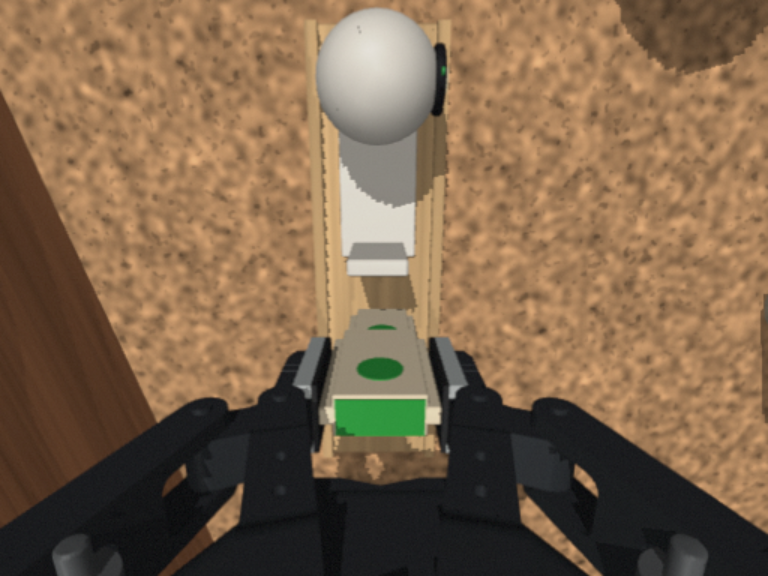

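apply_moves --motion "-1 0.0015 0 0 0;-1 0.0015 -0.0003 0.03 0;-1 0.0015 -0.0003 0.055 0;-1 0.0015 -0.0003 0.064 0;-1 0.0015 -0.0003 0.069 0;-1 0.0015 -0.0003 0.071 0;-1 0.0015 -0.0003 0.071 0"

```text
clock: 17.77
eef_pos: [507.6, 167.2, 204.2]
tcp_rot: [3.141, -0.0, 1.31]
contact_force: [0.6, 1.1, -0.0]
opening: 0.412
```

apply_moves --motion "-1 0 0 0.0005 0;-1 0 0 0.001 0;-1 0 0 0.001 0"

```text
clock: 18.02
eef_pos: [507.6, 167.6, 203.6]
tcp_rot: [3.14, -0.001, 1.311]
contact_force: [1.0, 0.2, -0.5]
opening: 0.415
```

apply_moves --motion "-1 0 0 0.0005 0;-1 0 0 0.001 0;-1 0 0 0.001 0"

```text
clock: 18.27
eef_pos: [507.3, 167.5, 202.0]
tcp_rot: [3.141, -0.0, 1.311]
contact_force: [-0.1, -0.0, -0.2]
opening: 0.411
```

apply_moves --motion "-1 0 0 0.0005 0;-1 0 0 0.001 0;-1 0 0 0.001 0"

```text
clock: 18.52
eef_pos: [507.3, 167.6, 201.3]
tcp_rot: [-3.142, -0.0, 1.311]
contact_force: [-2.1, 0.5, 6.9]
opening: 0.413
```

Contact with the floor. I release, back off and look.

apply_moves --motion "-1 0 0 0 0;0.4 0 0 0 0;0.4 0 0 0 0;0.4 0 0 0 0;0.4 0 0 0 0;0.4 0 0 0 0;0.4 0 0 -0.02 0;0.4 0 0 -0.06 0;0.4 0 0 -0.1 0;0.4 -0.04 0 -0.12 0;0.4 -0.08 0 -0.14 0;0.4 -0.08 0 -0.14 0;0.4 -0.08 0 -0.14 0"

```text
clock: 19.6
eef_pos: [486.5, 88.7, 342.2]
tcp_rot: [3.139, -0.001, 1.308]
contact_force: [-0.4, -0.2, -0.2]
opening: 0.703
```

```bash
python3 - <<'E'
from h import *
s=r.sense();print(s["clock"],s["opening"],s["contact_force"],s["eef_pos"],s["tcp_rot"])
f=snap("wrist","w12")
cv2.imwrite("pics/w12x.png",cv2.resize(f["img"][0:200,130:380,::-1],None,fx=3,fy=3,interpolation=cv2.INTER_CUBIC))
tags(f,"g",64)
E
```

```text
19.6 0.7028593019216007 [-0.38471128 -0.2377834  -0.17757714] [486.52589157  88.69675302 342.24871927] [ 3.13932252e+00 -8.87043912e-04  1.30842541e+00]
g [237  87  30  15 422] [251.5  94.4] rect [506.5 167.4] [11.1 24.4] 75.0
g [239 112  30  14 393] [253.1 118.7] rect [502.9 147.8] [10.8 24.8] 75.0
```

View pics/w12x.png

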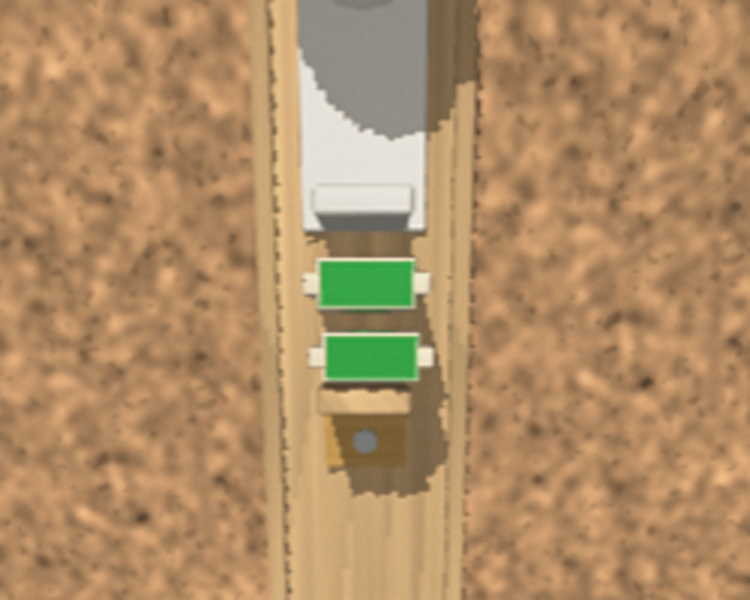

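apply_moves --motion "-1 0.04 0 0 0;-1 0.08 0 0 0;-1 0.12 0 0 0;-1 0.132 0 0 0;-1 0.132 0 0 0;-1 0.132 0 0.02 0;-1 0.132 0 0.04 0;-1 0.132 0 0.05 0;-1 0.132 0 0.05 0;-1 0.132 0 0.05 0"

```text
clock: 20.48
eef_pos: [520.4, 217.4, 290.2]
tcp_rot: [-3.14, 0.001, 1.311]
contact_force: [-0.2, 0.0, -1.2]
opening: 0.001
```

```bash
python3 - <<'E'
from h import *
s=r.sense();print(s["clock"],s["opening"],s["contact_force"],s["eef_pos"],s["tcp_rot"])
move([520.9,216.4,199],1.311)
f=snap("wrist","w13")
E
```

```text
20.4833 0.001067559131258862 [-0.15972639  0.02479657 -1.18596422] [520.35194838 217.38927064 290.19411611] [-3.13993519e+00  1.32122397e-03  1.31071166e+00]
p [520.4 217.4 290.2] rpy [-3.1399e+00  1.3000e-03  1.3107e+00] move [-0.0008  0.0008  0.0912] twist -0.0001 rows 2.187077420740077 0.002307332338821645
```

View pics/w13.png

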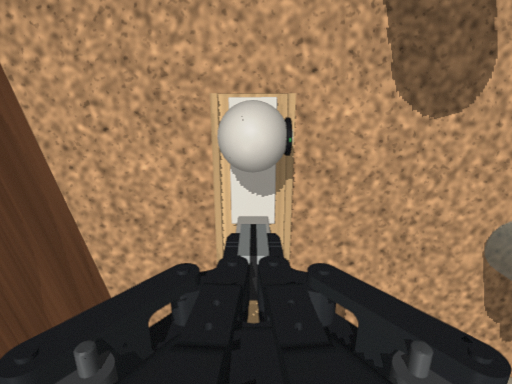

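apply_moves --motion "-1 -0.001 0.0005 0.03 0;-1 -0.001 0.0005 0.055 0;-1 -0.001 0.0005 0.075 0;-1 -0.001 0.0005 0.085 0;-1 -0.001 0.0005 0.091 0;-1 -0.001 0.0005 0.091 0;-1 -0.001 0.0005 0.091 0"

```text
clock: 21.12
eef_pos: [521.4, 216.8, 200.8]
tcp_rot: [3.141, -0.001, 1.311]
contact_force: [0.9, -0.1, 0.2]
opening: 0.001
```

```bash
python3 - <<'E'
from h import *
s=r.sense();print(s["clock"],s["opening"],s["contact_force"],s["eef_pos"])
f=snap("scene","c14")
cv2.imwrite("pics/c14x.png",cv2.resize(f["img"][145:215,250:360,::-1],None,fx=7,fy=7,interpolation=cv2.INTER_CUBIC))
f=snap("side","s14")
cv2.imwrite("pics/s14x.png",cv2.resize(f["img"][130:230,190:290,::-1],None,fx=6,fy=6,interpolation=cv2.INTER_CUBIC))
E
```

```text
21.1167 0.0011815354861899037 [ 0.92270759 -0.12549594  0.23146119] [521.40989881 216.8104195  200.7808581 ]
```

View pics/c14x.png

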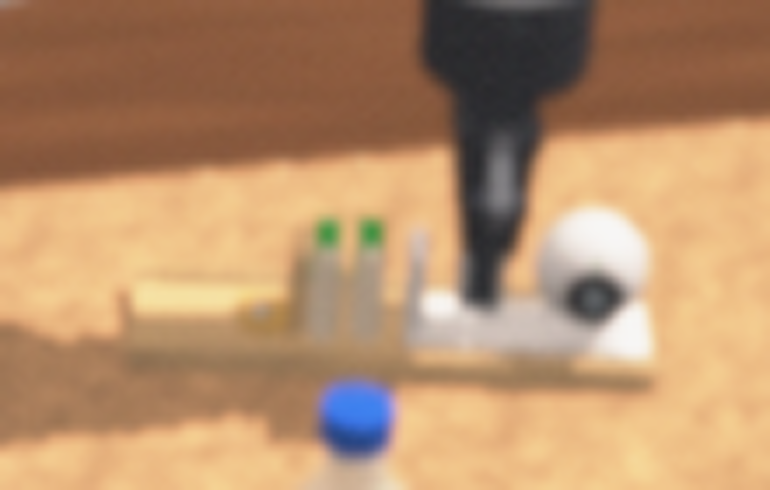

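View pics/s14x.png

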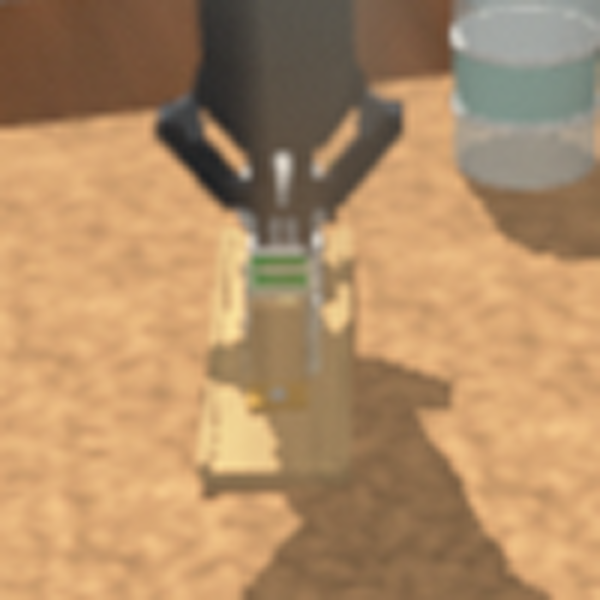

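apply_moves --motion "-1 -0.003 0 0 0;-1 -0.006 0 0 0;-1 -0.009 0 0 0;-1 -0.012 0 0 0;-1 -0.014 0 0 0;-1 -0.016 0 0 0;-1 -0.018 0 0 0;-1 -0.018 0 0 0;-1 -0.018 0 0 0"

```text
clock: 21.97
eef_pos: [516.3, 199.3, 199.9]
tcp_rot: [3.141, -0.0, 1.311]
contact_force: [0.1, 1.9, 0.7]
opening: 0.003
```

apply_moves --motion "-1 -0.0015 0 0 0;-1 -0.003 0 0 0;-1 -0.0045 0 0 0;-1 -0.006 0 0 0;-1 -0.0075 0 0 0;-1 -0.009 0 0 0;-1 -0.01 0 0 0;-1 -0.01 0 0 0;-1 -0.01 0 0 0"

```text
clock: 22.72
eef_pos: [513.7, 189.5, 199.9]
tcp_rot: [3.141, 0.0, 1.311]
contact_force: [-0.9, 2.5, 2.8]
opening: 0.0
```

```bash
python3 - <<'E'
from h import *
s=r.sense();print(s["clock"],s["opening"],s["contact_force"],s["eef_pos"])
f=snap("scene","c15")
cv2.imwrite("pics/c15x.png",cv2.resize(f["img"][145:215,250:360,::-1],None,fx=7,fy=7,interpolation=cv2.INTER_CUBIC))
E
```

```text
22.7167 0.0004111634521845002 [-0.87112411  2.54234959  2.78442663] [513.72779057 189.47756616 199.8973495 ]
```

View pics/c15x.png

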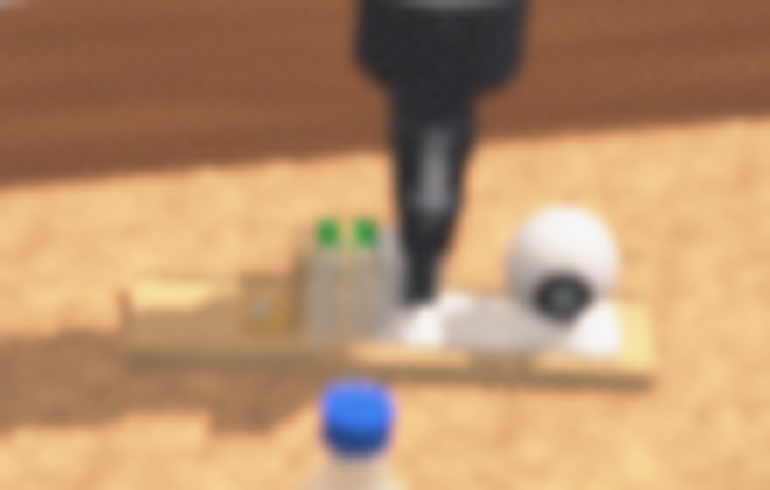

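apply_moves --motion "-1 -0.001 0 0 0;-1 -0.002 0 0 0;-1 -0.003 0 0 0;-1 -0.004 0 0 0;-1 -0.004 0 0 0;-1 -0.004 0 0 0"

```text
clock: 23.27
eef_pos: [512.7, 185.6, 199.9]
tcp_rot: [3.141, 0.0, 1.311]
contact_force: [1.2, 2.6, 3.2]
opening: -0.002
```

apply_moves --motion "-1 -0.0007 0 0 0;-1 -0.0014 0 0 0;-1 -0.002 0 0 0;-1 -0.002 0 0 0;-1 -0.002 0 0 0"

```text
clock: 23.68
eef_pos: [512.3, 184.3, 199.9]
tcp_rot: [3.141, -0.001, 1.311]
contact_force: [0.1, 9.3, 0.4]
opening: -0.001
```

apply_moves --motion "-1 -0.0005 0 0 0;-1 -0.001 0 0 0;-1 -0.001 0 0 0;-1 -0.001 0 0 0"

```text
clock: 24.02
eef_pos: [512.2, 184.1, 199.9]
tcp_rot: [3.141, -0.003, 1.31]
contact_force: [-0.0, 15.4, -1.2]
opening: -0.002
```

```bash
python3 - <<'E'
from h import *
s=r.sense();print(s["clock"],s["opening"],s["contact_force"],s["eef_pos"])
f=snap("scene","c16")
cv2.imwrite("pics/c16x.png",cv2.resize(f["img"][145:215,250:360,::-1],None,fx=7,fy=7,interpolation=cv2.INTER_CUBIC))
f=snap("side","s16")
cv2.imwrite("pics/s16x.png",cv2.resize(f["img"][140:350,150:370,::-1],None,fx=2.8,fy=2.8,interpolation=cv2.INTER_CUBIC))
f=snap("wrist","w16");tags(f,"g",64)
for i in range(4): grab_frame("side"); s=r.sense();print(s["clock"],s["contact_force"].round(1),s["eef_pos"].round(2))
E
```

```text
24.0167 -0.0023568009770729976 [-0.04604073 15.42381398 -1.21511447] [512.22901964 184.08587638 199.92425376]
g [248 319  10   4  34] [252.7 320.3] rect [506.1 163.5] [1.6 4.1] 75.0
24.2167 [ 0.7 14.6 -1.5] [512.25 184.09 199.94]
24.2667 [ 0.9 13.9 -1.2] [512.27 184.08 199.96]
24.3167 [ 0.9 14.1 -1.2] [512.23 184.09 199.94]
24.3667 [ 0.6 15.  -1.8] [512.24 184.09 199.95]
```

View pics/c16x.png

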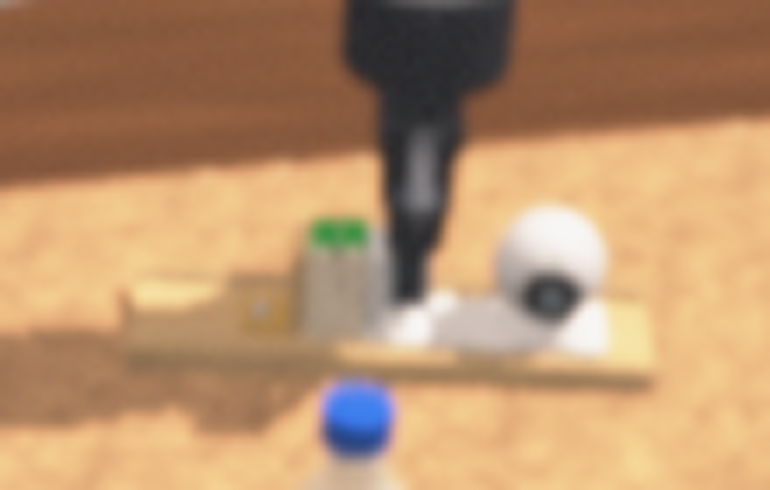

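View pics/s16x.png

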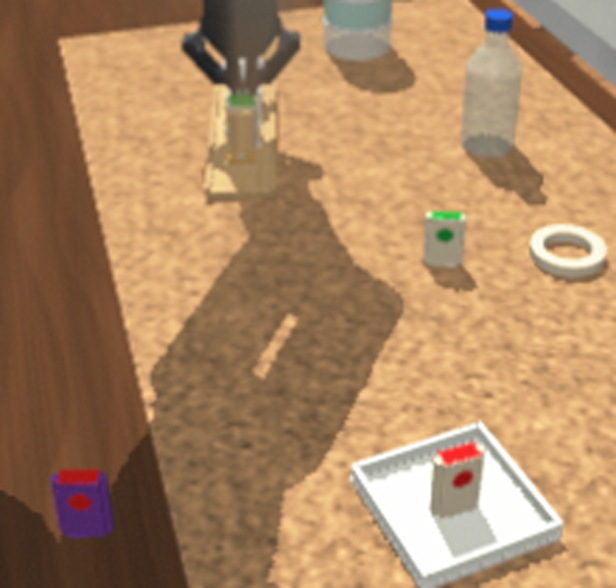

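View pics/w16.png

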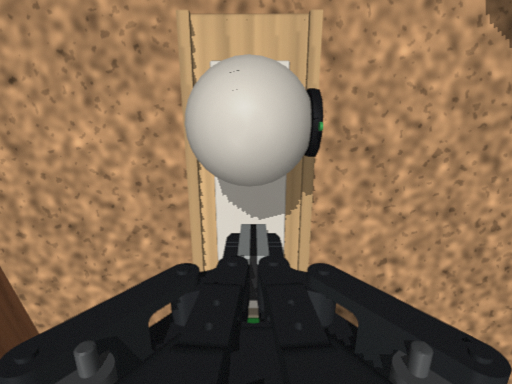

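apply_moves --motion "-1 -0.0004 0 0 0;-1 -0.0008 0 0 0;-1 -0.0008 0 0 0;-1 -0.0008 0 0 0;-1 -0.0008 0 0 0;-1 -0.0008 0 0 0"

```text
clock: 24.87
eef_pos: [512.2, 183.9, 200.0]
tcp_rot: [3.14, -0.004, 1.31]
contact_force: [0.2, 19.9, -3.5]
opening: -0.0
```

```bash
python3 - <<'E'
from h import *
for i in range(4):
    f=grab_frame("side" if i%2 else "scene"); s=r.sense();print(s["clock"],s["contact_force"].round(1),s["eef_pos"].round(2))
f=snap("scene","c17")
cv2.imwrite("pics/c17x.png",cv2.resize(f["img"][145:215,250:360,::-1],None,fx=7,fy=7,interpolation=cv2.INTER_CUBIC))
E
```

```text
24.9167 [ 0.  19.1 -3.1] [512.15 183.88 199.95]
24.9667 [ 0.1 18.6 -3.4] [512.19 183.89 200.  ]
25.0167 [ 0.5 19.7 -3. ] [512.18 183.91 199.99]
25.0667 [ 0.1 18.8 -3.4] [512.16 183.89 199.96]
```

View pics/c17x.png

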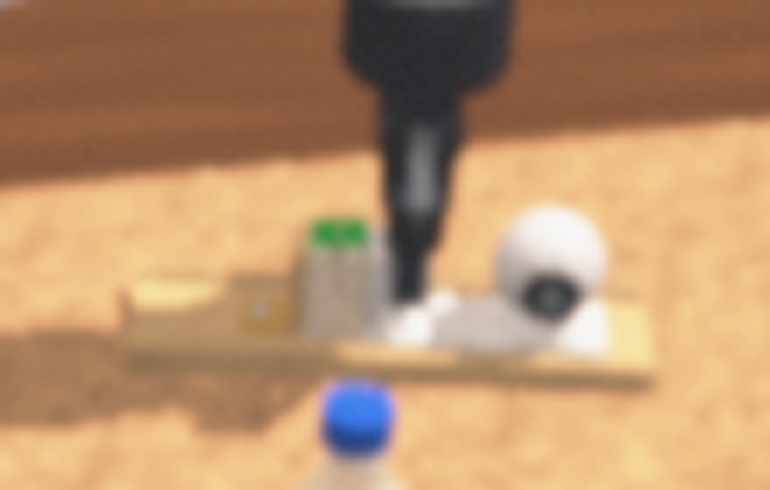

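The picture shows post, two upright green-topped spacers, foot plate and fingers in closed contact (scene px about 294–312, 185). The force holds steady at about 19 N, so I hand in.

```bash
python3 - <<'E'
from rig import r
print(r.sign_off())
E
```

```text
the job is handed in; nothing more can be done
None
```

I handed the job in with the stack clamped and the fingers still pressing the foot; no verdict is reported.

**What I did:** The red-tagged beige spacer stands released near the centre of the white dish; I left the purple look-alike alone. I stood two green-tagged spacers side by side between post and foot. Two were enough for the gap of about 47 mm. Then I pushed the foot towards the post with closed fingers from behind its plate.

**Last checks:**
- **Clamping:** the force stayed steady at about 19 N with the arm still. The foot stopped after about 19–20 mm of travel, as expected for two 14 mm spacers and short of its 24 mm stop.
- **Spacers:** in the last pictures the two in the gap stand upright with no gaps between post, spacers and foot. Before the push, their position measured within about 2 mm of the stand's centre line and square to it. I could not re-measure this after the push, because the gripper hid the tops from the wrist camera.
- **Spare and bystanders:** the third green spacer is untouched, over 200 mm from the post. The arm never went near the bottle, dispenser or teether, and they look unmoved, though I did not re-measure them.

No check failed. The one surprise was the second spacer, which sat about 2.5 mm lower in the grip than the first, so I lowered it until it touched the stand's floor before releasing.

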